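Set pipe sleeves on their base plates for tack welding

ROBOT

A 7-joint arm with a two-finger parallel gripper is mounted at the origin on the work surface. World frame = base frame: x ahead of the robot, y to its left, z up, the work surface at z = 0. Lengths are in m, angles in rad, forces in N, time in s.
With the tool pointing down it reaches from about 0.425 to 0.925 m from the base axis. Payload 6.8 kg.
Tool frame: the origin (TCP) lies between the finger pads; the fingertips stand 17 mm ahead of it and the grasp point (between the pads) lies 2 mm behind it; z points along the fingers, y is the direction in which the jaws open and shut (so a half turn about z gives the same grasp; the last joint's range is limited). The gripper opens to 85 mm and grips with 20 to 120 N. Pads are 22 mm wide; open, the fingers measure 114 mm over their backs; the gripper's body (76 mm by 85 mm) begins 54 mm behind the grasp point. The pads swing forward as they close: fully open they stand 13 mm farther back than shut.
Start: joints at [-1.262, 0.477, 0.022, 1.555, -0.011, 1.109, -0.083], TCP at [0.273, 0.617, 0.218] pointing down, gripper open.
Joint ranges: [-2.96, 2.96], [-0.34, 2.1], [-1.41, 1.46], [0.24, 2.44], [-1.37, 4.51], [0.17, 1.92], [-2.96, 2.96]. Speed limits (rad/s): [2.39, 2.39, 3.14, 3.14, 3.14, 3.14, 3.14].

INTERFACE

Orientations are given as a unit quaternion [w, x, y, z].
In Python, from station import bot gives the robot as it stands. The module is installed in compiled form; this text tells all that it offers.
- The arm moves only by the tool carry_out, never from a script. Its argument "moves" is a list of rows, each a list of 3 entries, a list of its own where there are three numbers: the turn, a rotation vector about the tool's x, y, z in degrees, then the shift along the tool's x, y, z in cm, then the finger opening in cm, from 0 to 8.54. A call has 1 to 5 rows; each row is the pose to reach, as a shift and turn from the pose commanded when the call began, along the tool's axes at that moment; what a row does not reach only later rows make up. A row lasts 1/8 s, in which the tool goes at most 62.5 mm and 10.7 degrees, less where a joint would pass 70% of its speed; a pose out of reach is approached as far as the arm can. A call with a gripper value outside its range is refused whole. The fingers move at their own pace and stop on an object; "newtons" is the grip in N (left out, the last holds). Time passes only in rows, so rows that repeat a pose let the fingers close. It gives the time, the measured TCP pose, the force and the opening at its end, in the units of the state.
- bot.get_obs(): the state, without advancing time (a new reading comes with each control period).
- bot.read_camera(name): name is "scene" or "top" or "wrist"; returns the picture (400x640x3 uint8, red, green, blue); there is no depth.
- bot.camera_info(name): a dict with "vertical_fov" (degrees; the focal length in pixels is half the picture's height over the tangent of half this angle, whatever the lens; pixels are square), "cx", "cy" (the principal point, pixels), "k1" (the pictures are not rectified: a ray, as slopes to the right and down, at radius r is drawn at 1 + k1 r^2 times it, then the intrinsics apply), "position" and "attitude" of the camera in the world. Camera axes: x right, y up, looking along -z (the intrinsics and any distortion apply to the point x, -y, -z); pixel columns grow to the right and rows downward; lengths in m; the calibration is good to about 2 mm. A picture is of the moment at which its call begins: read the wrist's pose just before it. camera_info takes no time and is no camera call; for the wrist camera it gives the pose at the moment of the call.
- bot.hand_in(): hands the job in, once; it reports no verdict.
Trained networks look in the newest picture that a camera, given by its name, has taken for a name from the list of things; names that differ only in an ending like _2 or _b are one class to them, and where a whole thing is asked for, a point or a joint stands for the part that bears it (a point fixed in the world has none). Each returns a list of dicts, best first, with "score" (0 to 1); they miss things now and then, are a little off and sometimes report something else, mostly with a low value. They report only what shows in the picture. A call takes as long as a camera call. They do not tell look-alikes from the thing itself.
- bot.silhouettes(label, camera): "region" (400x640 bool, what is visible of it) and "location" ([column, row] in pixels, amid what is visible of it).
The state is a dict: "t": time; "q": joint angles; "joint_vel": joint speeds; "joint_torque": joint torques, N m; "eef_pos": TCP position; "tool_rot": TCP orientation; "contact_force": force on the tool from outside, world axes, zero at the start; "torque": the same for the moment, N m; "gripper_width": opening from 0.0 (shut) to 1.0 (fully open).
Only numpy, scipy, OpenCV 4.12 (cv2) and the standard library are available. Lean on these libraries where they do the work, as an engineer would, in place of code of your own. Each camera call takes 0.05 s, during which the arm holds its last target. There are 200 camera calls.

TASK

Pick out the four round steel sleeves standing on the bench top (not the ones in the grey bin) and stand each one upright on the square base plate of its own size, the smallest sleeve on the smallest plate and so on up to the largest on the largest, centred over the plate's hole to within a centimetre, ready for tacking. Set them down rather than dropping them, and leave the solid round slug and the six-sided coupling where they are.

Things in the scene. Friction and masses are not known exactly. Their poses are not given: they have to be found in the camera images.
- sleeve_small_center (a point): centre (half-way up, on the axis) of the smallest of four loose bright steel sleeves: a short round tube, 26 mm outside diameter, 16 mm bore, 44 mm tall, standing upright on the bench at the start (its underside 22 mm below this point). z runs along its axis.
- plate_small_top (a point): centre of the upper face of the smallest of four dark steel base plates: 60 mm square, 8 mm thick, lying flat and held fast to the bench, with a 16 mm round hole through the middle (this point is the middle of that hole, level with the upper face, 8 mm above the bench) and four small bolt holes at the corners. x and y run along its sides, z up.
- sleeve_medium_center (a point): centre (half-way up, on the axis) of the second smallest of four loose bright steel sleeves: a short round tube, 38 mm outside diameter, 27 mm bore, 48 mm tall, standing upright on the bench at the start (its underside 24 mm below this point). z runs along its axis.
- plate_medium_top (a point): centre of the upper face of the second smallest of four dark steel base plates: 74 mm square, 8 mm thick, lying flat and held fast to the bench, with a 27 mm round hole through the middle (this point is the middle of that hole, level with the upper face, 8 mm above the bench) and four small bolt holes at the corners. x and y run along its sides, z up.
- sleeve_large_center (a point): centre (half-way up, on the axis) of the second largest of four loose bright steel sleeves: a short round tube, 50 mm outside diameter, 38 mm bore, 52 mm tall, standing upright on the bench at the start (its underside 26 mm below this point). z runs along its axis.
- plate_large_top (a point): centre of the upper face of the second largest of four dark steel base plates: 88 mm square, 8 mm thick, lying flat and held fast to the bench, with a 38 mm round hole through the middle (this point is the middle of that hole, level with the upper face, 8 mm above the bench) and four small bolt holes at the corners. x and y run along its sides, z up.
- sleeve_largest_center (a point): centre (half-way up, on the axis) of the largest of four loose bright steel sleeves: a short round tube, 62 mm outside diameter, 50 mm bore, 56 mm tall, standing upright on the bench at the start (its underside 28 mm below this point). z runs along its axis.
- plate_largest_top (a point): centre of the upper face of the largest of four dark steel base plates: 102 mm square, 8 mm thick, lying flat and held fast to the bench, with a 50 mm round hole through the middle (this point is the middle of that hole, level with the upper face, 8 mm above the bench) and four small bolt holes at the corners. x and y run along its sides, z up.
- slug_mid (a point): centre (half-way up) of a solid round steel slug, 44 mm diameter, 46 mm tall, flat closed top, standing upright and loose: not a sleeve, to be left alone.
- hex_mid (a point): centre (half-way up) of a six-sided steel coupling with a hole through it, 40 mm across its flats, 40 mm tall, standing upright and loose: not a round sleeve, to be left alone.
There are look-alikes about, which are no part of the job. Leave any brown or red look-alike of the part that bears sleeve_medium_center alone.

How it is judged:
By the outcome, as a careful person would: the job done as asked, in the order asked, and still so for the second after the job is handed in, with the robot touching nothing.
It also fails if it takes over 120 s, if anything falls off the work surface, if the arm or the gripper's body presses on something with over 40 N, if the wrist force passes 120 N, or if a joint passes its speed limit or range.

## Working session

There is one attempt and no reset: what is moved stays moved. The work goes in short steps, Python scripts to look and compute and a tool call to move; the robot and the scene stay as the last step left them, time stands still between calls to the robot, and variables do not carry over. Pictures are saved under pics/ and viewed, about 12 in all and at most 16, crops included, and the job is handed in when it is done.

Besides the shell and the picture viewer there is one more tool, called after "Call:" as name(argument=value, ...) on one line, values as JSON. carry_out: Moves the arm, as the interface text tells. Its arguments: {"type":"object","properties":{"moves":{"type":"array"},"newtons":{"type":"number"}},"required":["moves"]}

```bash
mkdir -p pics; cat > h.py <<'E'
import numpy as np, cv2
from station import bot
from scipy.spatial.transform import Rotation as R
def rot(a):
    a=np.array(a,float)
    return a if a.shape==(3,3) else R.from_quat(a,scalar_first=True).as_matrix()
def intr(c):
    f=200/np.tan(np.radians(c["vertical_fov"])/2); return f
def pix2z(c,uv,z):
    f=intr(c); d=np.array([(uv[0]-c["cx"])/f,(uv[1]-c["cy"])/f]); s=d.copy()
    for _ in range(20): s=d/(1+c["k1"]*(s@s))
    v=rot(c["attitude"])@np.array([s[0],-s[1],-1]); p=np.array(c["position"])
    return p+v*(z-p[2])/v[2]
def w2pix(c,P):
    q=rot(c["attitude"]).T@(np.array(P)-c["position"]); s=np.array([q[0],-q[1]])/-q[2]
    return s*(1+c["k1"]*(s@s))*intr(c)+[c["cx"],c["cy"]]
def save(n,im): cv2.imwrite(f"pics/{n}.png",im[...,::-1])
E
python3 - <<'E'
from h import *
for n in ("top","scene"):
    save(n+"0",bot.read_camera(n)); print(n,bot.camera_info(n))
print(bot.camera_info("wrist")); print(bot.get_obs())
for l in ["sleeve_small_center","sleeve_medium_center","sleeve_large_center","sleeve_largest_center","plate_small_top","plate_medium_top","plate_large_top","plate_largest_top","slug_mid","hex_mid"]:
    for s in bot.silhouettes(l,"top"):
        c=bot.camera_info("top"); print(l,round(s["score"],2),np.round(s["location"]),s["region"].sum(),pix2z(c,s["location"],0.008 if "plate" in l else .045).round(3))
E
```

```text
top {'vertical_fov': 47.43943520899593, 'cx': 313.1641392943604, 'cy': 200.2299982822876, 'k1': -0.11305874036834151, 'position': array([ 0.26460794, -0.01901643,  1.33726443]), 'attitude': array([ 0.74298254,  0.07310213, -0.06784015, -0.66183891])}
scene {'vertical_fov': 45.772644958372744, 'cx': 312.90826111573034, 'cy': 198.59698973646633, 'k1': -0.06447672603049034, 'position': array([ 1.34724437, -0.3883616 ,  0.73088248]), 'attitude': array([0.75183457, 0.3873528 , 0.24598723, 0.4734901 ])}
{'vertical_fov': 58.31440297822936, 'cx': 319.7192882842421, 'cy': 196.96745428988615, 'k1': 0.0035305763536087843, 'position': array([0.20455034, 0.648685  , 0.37251008]), 'attitude': array([ 0.82868401, -0.12645485, -0.0809684 ,  0.5391995 ])}
{'t': 0.1, 'q': array([-1.26211578,  0.47772252,  0.02233571,  1.55633363, -0.01151531,
        1.10927722, -0.08311317]), 'joint_vel': array([ 0.00020488, -0.00153917, -0.001488  , -0.00331779, -0.00020998,
       -0.0009323 ,  0.0005969 ]), 'joint_torque': array([ 4.22533791e-03, -5.97757638e+01,  1.61357995e+00, -2.81953257e+01,
        1.28232807e-02,  5.01458358e-03, -3.70645381e-07]), 'eef_pos': array([0.27303588, 0.6167229 , 0.2168274 ]), 'tool_rot': array([-1.17543579e-04,  2.06882072e-01,  9.78365554e-01, -7.97832874e-04]), 'contact_force': array([ 0.17292848, -0.50234186, -1.07835811]), 'torque': array([-0.05577008,  0.00883981, -0.01174929]), 'gripper_width': 1.0035348879186012}
sleeve_large_center 0.5 [210. 242.] 206 [0.368 0.286 0.045]
sleeve_largest_center 0.77 [455. 224.] 342 [ 0.503 -0.412  0.045]
plate_small_top 0.96 [172. 194.] 419 [0.504 0.432 0.008]
plate_medium_top 0.64 [321. 163.] 577 [ 0.65  -0.003  0.008]
plate_large_top 0.6 [390. 176.] 696 [ 0.634 -0.216  0.008]
plate_largest_top 0.6 [402. 279.] 1077 [ 0.331 -0.278  0.008]
slug_mid 0.52 [266. 225.] 205 [0.438 0.133 0.045]
hex_mid 0.64 [274. 195.] 183 [0.526 0.12  0.045]
```

```bash
python3 - <<'E'
import cv2
i=cv2.imread("pics/top0.png"); cv2.imwrite("pics/top0c.png",cv2.resize(i[100:340,120:520],(800,480),interpolation=cv2.INTER_CUBIC))
E
```

```text
(no output)
```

View pics/top0c.png

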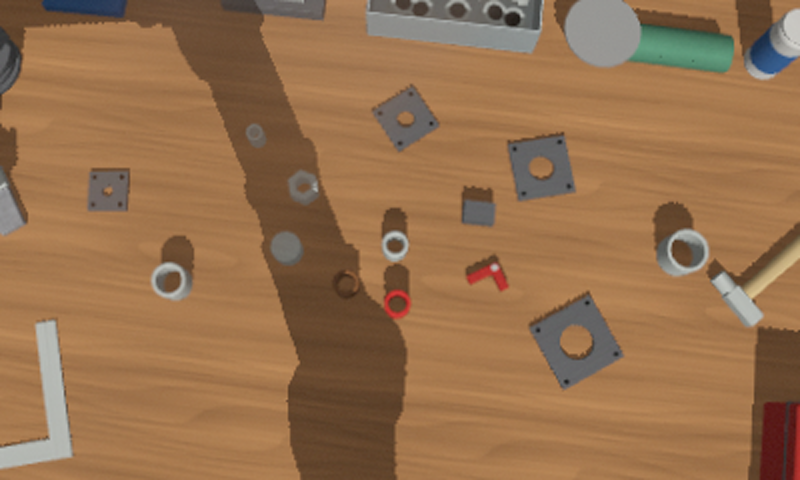

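View pics/scene0.png

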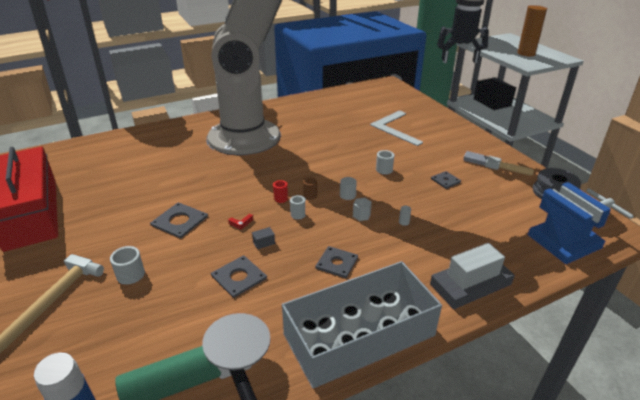

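The top crop shows (full-picture pixels) the candidates for sleeves: small (247,166), bright medium (317,222), large (205,240) and largest (462,225).

Not to be taken:
- slug (263,224)
- hex (272,193)
- brown ring (292,241) and red ring (318,252)
- sleeves in the bin (350,105)

Plates, from small to largest, are at (174,195), (323,159), (390,183) and (408,270).

```bash
cat >> h.py <<'E'
def go(x,y,z,yaw=None):
    "print tool-axis shift (cm) and turn (deg) to world TCP x,y,z with jaw direction at angle yaw (deg, mod 180), tool straight down"
    o=bot.get_obs(); Rt=rot(o["tool_rot"]); d=Rt.T@(np.array([x,y,z])-o["eef_pos"])*100
    j=np.degrees(np.arctan2(Rt[1,1],Rt[0,1]))
    yaw=j if yaw is None else yaw
    dy=(yaw-j+90)%180-90; a=np.radians(j+dy); yy=np.array([np.cos(a),np.sin(a),0]); zz=np.array([0,0,-1.]); 
    Rd=np.column_stack([np.cross(yy,zz),yy,zz])
    print("at",o["eef_pos"].round(4),"jaw",round(j,1),"shift",d.round(2),"turn",R.from_matrix(Rt.T@Rd).as_rotvec(degrees=True).round(1),"t",round(o["t"],2),"F",o["contact_force"].round(1),"w",round(o["gripper_width"],3),"q",o["q"].round(2))
E
python3 - <<'E'
from h import *
c=bot.camera_info("top")
for n,u,z in [("s",(254,131),.044),("m",(395,243),.048),("l",(170,279),.052),("xl",(686,249),.056),("ps",(109,190),.008),("pm",(406,118),.008),("pl",(541,167),.008),("pxl",(576,341),.008),("hex",(303,186),.04)]:
    print(n,pix2z(c,(u[0]/2+120,u[1]/2+100),z).round(3))
p=pix2z(c,(247,165.5),.044); go(p[0],p[1],.2)
print(rot(bot.camera_info("wrist")["attitude"]).round(2), rot(bot.get_obs()["tool_rot"]).T@(bot.camera_info("wrist")["position"]-bot.get_obs()["eef_pos"]))
E
```

```text
s [0.607 0.212 0.044]
m [ 0.464 -0.014  0.048]
l [0.375 0.299 0.052]
xl [ 0.502 -0.432  0.056]
ps [0.5   0.424 0.008]
pm [ 0.663 -0.009  0.008]
pl [ 0.611 -0.219  0.008]
pxl [ 0.357 -0.292  0.008]
hex [0.533 0.129 0.04 ]
at [0.2732 0.6172 0.2177] jaw 66.1 shift [-46.9  -23.57   1.77] turn [ 0. -0.  0.] t 0.6 F [ 0.5 -0.2 -0.8] w 0.998 q [-1.26  0.48  0.02  1.56 -0.01  1.11 -0.08]
[[ 0.41 -0.87 -0.27]
 [ 0.91  0.39  0.12]
 [-0.   -0.3   0.95]] [ 0.07554789  0.00126327 -0.15568374]
```

Call:
carry_out(moves=[[[0, 0, 0], [-28.5, -8.5, 0.5], 6], [[0, 0, 0], [-28.5, -8.5, 0.5], 6], [[0, 0, 0], [-28.5, -8.5, 0.5], 6], [[0, 0, 0], [-28.5, -8.5, 0.5], 6], [[0, 0, 0], [-28.5, -8.5, 0.5], 6]], newtons=40)

```text
t: 1.23
eef_pos: [0.5019, 0.4215, 0.2129]
tool_rot: [0.001, 0.208, 0.978, -0.0]
contact_force: [-0.9, 0.0, 0.0]
gripper_width: 0.704
```

```bash
cat >> h.py <<'E'
def look(n,label,z,cam="wrist"):
    c=bot.camera_info(cam); im=bot.read_camera(cam); save(n,im)
    for s in bot.silhouettes(label,cam):
        m=s["region"].astype(np.uint8); k=max(cv2.findContours(m,cv2.RETR_EXTERNAL,cv2.CHAIN_APPROX_NONE)[0],key=cv2.contourArea)
        P=np.array([pix2z(c,p,z)[:2] for p in k[:,0]])*1000
        r=cv2.minAreaRect(P.astype(np.float32))
        print(label,round(s["score"],2),np.round(s["location"]),m.sum(),pix2z(c,s["location"],z).round(4),"rect",np.round(r[0],1),np.round(r[1],1),round(r[2],1))
    return c,im
E
python3 - <<'E'
from h import *
look("w1","plate_small_top",.008); look("w1","sleeve_small_center",.044); go(.607,.212,.2)
E
```

```text
plate_small_top 0.24 [140.  93.] 3413 [0.3694 0.2917 0.008 ] rect [372.4 294.1] [76.3 54.8] 66.0
at [0.5003 0.4232 0.2127] jaw 66.0 shift [-18.34 -14.94   1.27] turn [ 0.  0. -0.] t 1.43 F [-0.9  1.  -0.7] w 0.705 q [-0.86  0.45  0.09  1.62 -0.05  1.08  0.39]
```

View pics/w1.png

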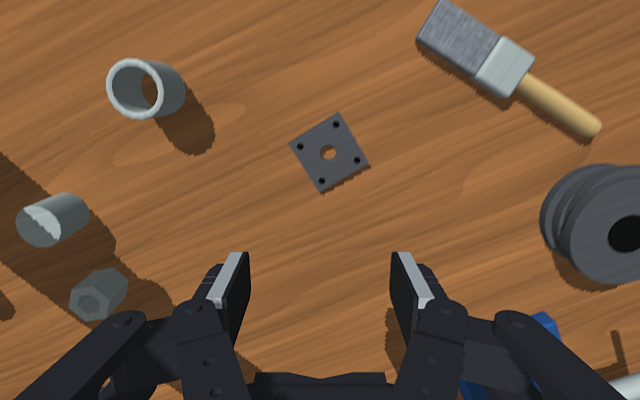

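The wrist view shows the small plate with its hole at about (329,153), the large sleeve's rim at (135,88), and the slug and hex at the left. The small sleeve is out of view. I'll go to it.

```bash
python3 - <<'E'
from h import *
c=bot.camera_info("wrist")
print("ps",pix2z(c,(329,153),.008), "large",pix2z(c,(135,88),.052)); go(.607+.04,.212-.02,.2)
E
```

```text
ps [0.49523267 0.43687127 0.008     ] large [0.37009963 0.31178712 0.052     ]
at [0.5003 0.4232 0.2127] jaw 66.0 shift [-22.81 -15.14   1.27] turn [ 0.  0. -0.] t 1.43 F [-0.9  1.  -0.7] w 0.705 q [-0.86  0.45  0.09  1.62 -0.05  1.08  0.39]
```

Call:
carry_out(moves=[[[0, 0, 0], [-24, -15, 0], 6], [[0, 0, 0], [-24, -15, 0], 6], [[0, 0, 0], [-24, -15, 0], 6], [[0, 0, 0], [-24, -15, 0], 6], [[0, 0, 0], [-24, -15, 0], 6]])

```text
t: 2.05
eef_pos: [0.6593, 0.1876, 0.2128]
tool_rot: [0.0, 0.208, 0.978, -0.0]
contact_force: [0.4, 1.1, -0.4]
gripper_width: 0.699
```

```bash
python3 - <<'E'
from h import *
c,im=look("w2","sleeve_small_center",.044); print(w2pix(c,(.607,.212,.044)))
look("w2","plate_medium_top",.008);go(.607,.212,.1)
E
```

```text
[319.7522967  106.63220565]
plate_medium_top 0.76 [168. 230.] 4201 [0.6609 0.0063 0.008 ] rect [663.9  -2.4] [74.6 80. ] 39.7
at [0.6576 0.1916 0.2125] jaw 66.2 shift [ 5.44 -0.18 11.26] turn [ 0.  -0.1  0. ] t 2.25 F [-0.4  0.4 -0.1] w 0.703 q [-0.48  0.5   0.16  1.54 -0.09  1.11  0.85]
```

View pics/w2.png

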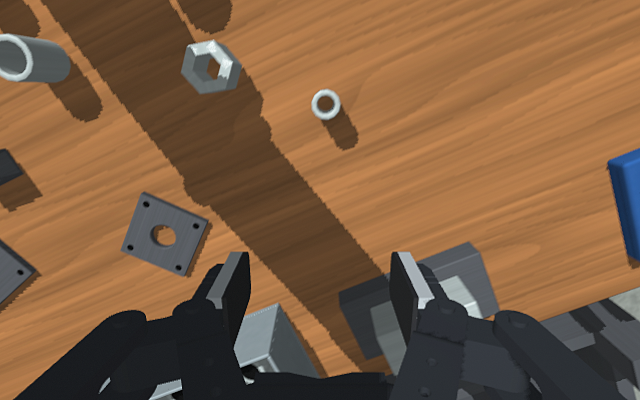

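The small sleeve's rim is at (326,104), the hex at (211,67) and the medium plate's hole at (163,236). The top and wrist estimates differ by about 1 cm, so I'll cross-check them with the scene camera.

```bash
python3 - <<'E'
from h import *
c=bot.camera_info("wrist"); print("s",pix2z(c,(326,104),.044),"pm",pix2z(c,(163,236),.008),"m",pix2z(c,(14,58),.048))
s=bot.camera_info("scene")
for n,a,b,cc in [("ps",(.5,.424,.008),(.495,.437,.008),(445,180)),("large",(.375,.299,.052),(.370,.312,.052),(386,155)),("s",(.607,.212,.044),pix2z(c,(326,104),.044),(405,208)),("pm",(.663,-.009,.008),pix2z(c,(163,236),.008),(338,261)),("xl",(.502,-.432,.056),(.5,-.4,.056),(128,252))]:
    print(n,"top->",w2pix(s,a).round(),"wrist->",w2pix(s,b).round(),"seen",cc)
im=cv2.imread("pics/scene0.png"); cv2.imwrite("pics/sc.png",cv2.resize(im[140:300,100:480],None,fx=2.1,fy=2.1,interpolation=cv2.INTER_CUBIC))
E
```

```text
s [0.60510195 0.22202169 0.044     ] pm [0.66282031 0.00411596 0.008     ] m [ 0.46606377 -0.0008466   0.048     ]
ps top-> [445. 178.] wrist-> [447. 177.] seen (445, 180)
large top-> [384. 154.] wrist-> [387. 153.] seen (386, 155)
s top-> [405. 208.] wrist-> [408. 207.] seen (405, 208)
pm top-> [335. 260.] wrist-> [340. 258.] seen (338, 261)
xl top-> [125. 255.] wrist-> [140. 250.] seen (128, 252)
```

View pics/sc.png

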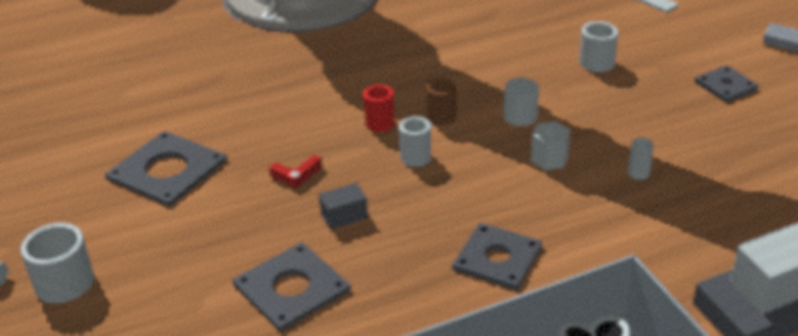

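Scene pixels fall midway between the two estimates. I'll go to the midpoint and look from close by, where the bias shrinks.

```bash
python3 - <<'E'
from h import *
go(.606,.217,.10)
E
```

```text
at [0.6576 0.1916 0.2125] jaw 66.2 shift [ 5.73  0.24 11.26] turn [ 0.  -0.1  0. ] t 2.25 F [-0.4  0.4 -0.1] w 0.703 q [-0.48  0.5   0.16  1.54 -0.09  1.11  0.85]
```

Call:
carry_out(moves=[[[0, 0, 0], [5.7, 0.2, 4], 6], [[0, 0, 0], [5.7, 0.2, 11.3], 6], [[0, 0, 0], [5.7, 0.2, 11.3], 6], [[0, 0, 0], [5.7, 0.2, 11.3], 6]])

```text
t: 2.75
eef_pos: [0.6066, 0.2159, 0.0997]
tool_rot: [-0.0, 0.206, 0.979, -0.0]
contact_force: [0.6, 0.1, -0.1]
gripper_width: 0.705
```

```bash
python3 - <<'E'
from h import *
bot.read_camera("wrist");o=bot.get_obs()
c,im=look("w3","sleeve_small_center",.044); print(w2pix(c,o["eef_pos"]),w2pix(c,(.606,.217,.044))); go(.606,.217,.03)
E
```

```text
sleeve_small_center 0.93 [317. 204.] 1724 [0.6034 0.217  0.044 ] rect [603.  216.1] [25.3 35.3] 76.6
[317.32894773 251.33914242] [318.52296144 207.46650838]
at [0.609  0.2152 0.1021] jaw 66.1 shift [0.36 0.02 7.21] turn [ 0.2  0.2 -0. ] t 2.9 F [-0.1  0.3  0.1] w 0.7 q [-0.53  0.55  0.13  1.74 -0.09  0.86  0.79]
```

View pics/w3.png

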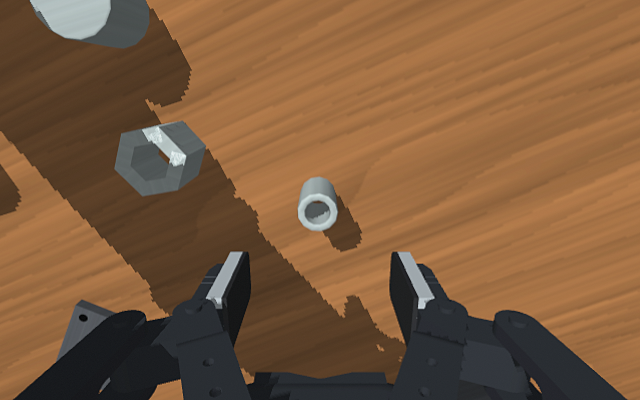

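Sleeve rim at (317,211), which is within 2 mm of straight under the TCP. The hex at (160,158) is clear of the fingers. Going down and gripping.

Call:
carry_out(moves=[[[0, 0, 0], [0, 0, 4], 6], [[0, 0, 0], [0, 0, 7], 6], [[0, 0, 0], [0, 0, 7], 5], [[0, 0, 0], [0, 0, 7], 2], [[0, 0, 0], [0, 0, 7], 1.5]], newtons=40)

```text
t: 3.52
eef_pos: [0.6083, 0.2152, 0.0318]
tool_rot: [0.001, 0.207, 0.978, 0.001]
contact_force: [-0.1, -1.0, -0.3]
gripper_width: 0.182
```

Call:
carry_out(moves=[[[0, 0, 0], [0, 0, 0], 1.5], [[0, 0, 0], [0, 0, 0], 1.5], [[0, 0, 0], [0, 0, -3], 1.5], [[0, 0, 0], [0, 0, -8], 1.5], [[0, 0, 0], [0, 0, -8], 1.5]])

```text
t: 4.15
eef_pos: [0.6098, 0.2157, 0.1141]
tool_rot: [0.003, 0.207, 0.978, 0.002]
contact_force: [-0.1, 0.0, -0.3]
gripper_width: 0.175
```

```bash
python3 - <<'E'
from h import *
bot.read_camera("wrist")
c,im=look("w4","sleeve_small_center",.1); go(.5,.43,.11)
E
```

```text
sleeve_small_center 0.7 [317. 198.] 1546 [0.5873 0.2243 0.1   ] rect [587.  224.7] [18.3 25.6] 66.0
at [0.6062 0.2146 0.109 ] jaw 66.1 shift [18.43 15.4  -0.09] turn [-0.  -0.1 -0. ] t 4.3 F [-0.6  0.  -0.8] w 0.173 q [-0.53  0.54  0.13  1.74 -0.09  0.87  0.79]
```

View pics/w4.png

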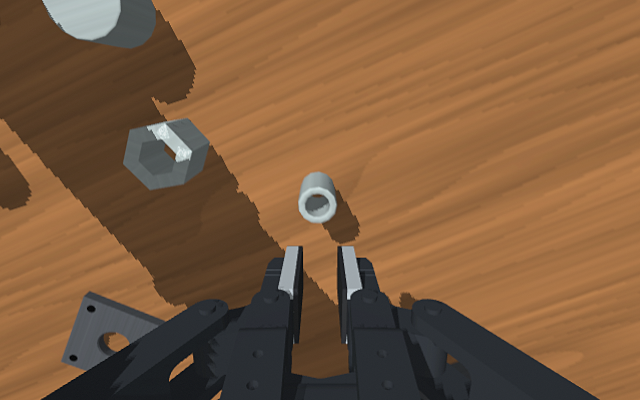

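The grip missed: the fingers closed to 15 mm with nothing between them, and the sleeve stands at about (317,205), apparently unmoved. I'll check the camera model against the visible fingertips and against the top and scene views.

```bash
python3 - <<'E'
from h import *
o=bot.get_obs(); c=bot.camera_info("wrist"); T=rot(o["tool_rot"]); 
print(rot(c["attitude"]).T@T, (T.T@(c["position"]-o["eef_pos"])).round(4))
for p in [(0,0,0),(.011,.0075,.017),(-.011,.0075,.017),(.011,-.0075,.017),(-.011,-.0075,.017)]: print(p,w2pix(c,o["eef_pos"]+T@np.array(p)).round())
a=bot.read_camera("top"); s=bot.read_camera("scene"); 
for n in("top","scene"):
    for l in("sleeve_small_center","hex_mid"):
        for r in bot.silhouettes(l,n)[:2]: print(n,l,r["score"],r["location"])
tc=bot.camera_info("top"); sc=bot.camera_info("scene")
print("tcp in top",w2pix(tc,o["eef_pos"]),"scene",w2pix(sc,o["eef_pos"]), "sleeve", w2pix(tc,(.608,.216,.044)),w2pix(sc,(.608,.216,.044)))
A=cv2.resize(a[130:230,190:320],None,fx=4,fy=4,interpolation=cv2.INTER_CUBIC)[:, :400]; 
u=w2pix(sc,(.608,.216,.08)).astype(int); B=cv2.resize(s[u[1]-50:u[1]+50,u[0]-50:u[0]+50],None,fx=4,fy=4,interpolation=cv2.INTER_CUBIC)
print(u); save("ab",np.hstack([A,B]))
E
```

```text
[[-6.97570907e-04  9.99999605e-01  5.50869943e-04]
 [ 9.54945540e-01  5.02654876e-04  2.96780666e-01]
 [ 2.96780272e-01  7.33076354e-04 -9.54945513e-01]] [ 0.0756  0.0012 -0.1557]
(0, 0, 0) [317. 251.]
(0.011, 0.0075, 0.017) [332. 217.]
(-0.011, 0.0075, 0.017) [332. 256.]
(0.011, -0.0075, 0.017) [303. 217.]
(-0.011, -0.0075, 0.017) [304. 256.]
top hex_mid 0.57 [398.3, 272.0]
scene sleeve_small_center 0.52 [403.1, 212.8]
scene hex_mid 0.73 [363.1, 206.7]
tcp in top [242.83062256 159.24715436] scene [408.95509541 185.48060217] sleeve [245.67156286 164.90509769] [406.83129438 207.86434705]
[408 195]
```

View pics/ab.png

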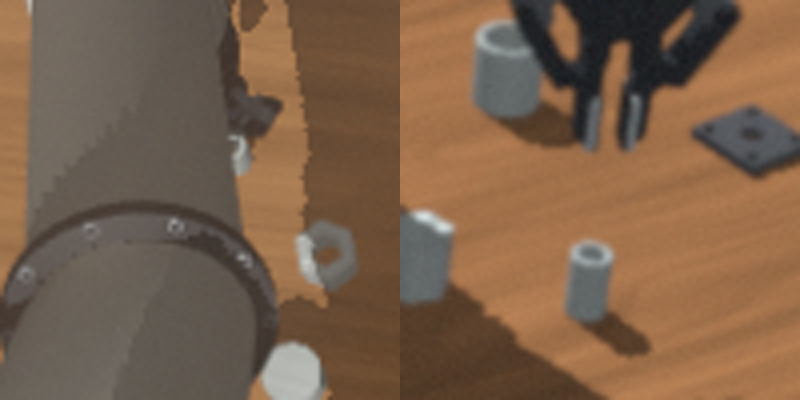

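The scene view shows the finger pads ending well above where the TCP figures put them, at scene row 181 against a predicted 191. The wrist view agrees: the tips sit some 10–19 mm behind the TCP. So the jaws closed above the 44 mm sleeve. I'll open, go lower in small steps while watching the force, and look.

Call:
carry_out(moves=[[[0, 0, 0], [0, 0, 0], 4.5], [[0, 0, 0], [0, 0, 0], 4.5], [[0, 0, 0], [0, 0, 5], 4.5], [[0, 0, 0], [0, 0, 8], 4.5], [[0, 0, 0], [0, 0, 8], 4.5]])

```text
t: 5.22
eef_pos: [0.6049, 0.2139, 0.0274]
tool_rot: [-0.002, 0.207, 0.978, -0.001]
contact_force: [-0.6, 0.0, -0.3]
gripper_width: 0.528
```

Call:
carry_out(moves=[[[0, 0, 0], [0, 0, 0.5], 4.5], [[0, 0, 0], [0, 0, 1], 4.5], [[0, 0, 0], [0, 0, 1], 4.5]])

```text
t: 5.6
eef_pos: [0.6072, 0.2148, 0.0202]
tool_rot: [0.0, 0.207, 0.978, 0.0]
contact_force: [-0.2, 1.0, 0.5]
gripper_width: 0.523
```

```bash
python3 - <<'E'
from h import *
bot.read_camera("wrist"); w=bot.read_camera("wrist")
s=bot.read_camera("scene"); c=bot.camera_info("wrist"); o=bot.get_obs(); go(.608,.216,.02)
print(w2pix(c,o["eef_pos"]),w2pix(c,(.608,.216,.044)))
sc=bot.camera_info("scene");u=w2pix(sc,(.608,.216,.04)).astype(int);print(u)
B=cv2.resize(s[u[1]-40:u[1]+30,u[0]-40:u[0]+40],None,fx=5,fy=5,interpolation=cv2.INTER_CUBIC)
A=w[100:350,160:480]; B=cv2.resize(B,(400,350)); A=cv2.resize(A,(400,350)); save("ab2",np.hstack([A,B]))
E
```

```text
at [0.6072 0.2149 0.0202] jaw 66.1 shift [-0.03  0.14  0.02] turn [ 0.  0. -0.] t 5.75 F [ 0.1  0.7 -0.2] w 0.527 q [-0.52  0.66  0.11  1.78 -0.11  0.71  0.81]
[317.4305854  251.33140347] [320.38006102 277.37101505]
[406 209]
```

View pics/ab2.png

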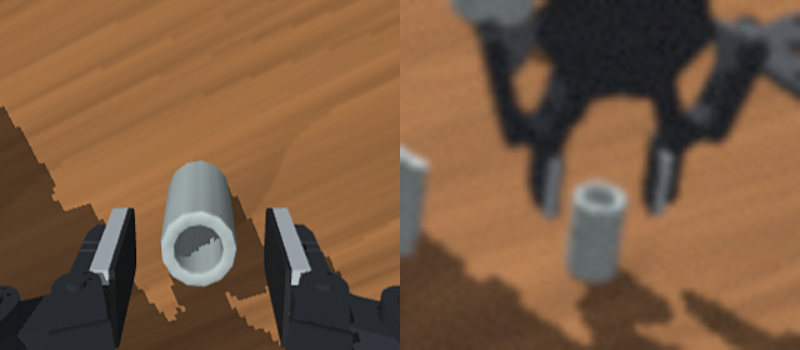

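The wrist half shows the sleeve centred between the open pads. The scene half shows the pad tips only about 10 mm below the rim at TCP z = 0.020, so the tips really are about 13 mm behind the TCP. Going 18 mm lower in steps, then closing.

Call:
carry_out(moves=[[[0, 0, 0], [-0.2, 0, 0.6], 4.5], [[0, 0, 0], [-0.2, 0, 1.2], 4.5], [[0, 0, 0], [-0.2, 0, 1.2], 4.5]])

```text
t: 6.12
eef_pos: [0.6081, 0.2136, 0.0068]
tool_rot: [-0.001, 0.207, 0.978, -0.0]
contact_force: [-0.1, -0.2, -0.4]
gripper_width: 0.525
```

Call:
carry_out(moves=[[[0, 0, 0], [0, 0, 0.5], 4.5], [[0, 0, 0], [0, 0, 0.5], 1.5], [[0, 0, 0], [0, 0, 0.5], 1.5], [[0, 0, 0], [0, 0, 0.5], 1.5], [[0, 0, 0], [0, 0, 0.5], 1.5]])

```text
t: 6.75
eef_pos: [0.6086, 0.2139, 0.0027]
tool_rot: [-0.0, 0.207, 0.978, 0.0]
contact_force: [0.2, -0.3, -0.7]
gripper_width: 0.282
```

Call:
carry_out(moves=[[[0, 0, 0], [0, 0, 0], 1.5], [[0, 0, 0], [0, 0, -2], 1.5], [[0, 0, 0], [0, 0, -6], 1.5], [[0, 0, 0], [0, 0, -9], 1.5], [[0, 0, 0], [0, 0, -9], 1.5]])

```text
t: 7.38
eef_pos: [0.6111, 0.2147, 0.097]
tool_rot: [0.003, 0.207, 0.978, 0.002]
contact_force: [0.4, -0.1, 0.1]
gripper_width: 0.286
```

```bash
python3 - <<'E'
from h import *
bot.read_camera("wrist"); w=bot.read_camera("wrist"); save("w5",w)
s=bot.read_camera("scene"); c=bot.camera_info("wrist"); o=bot.get_obs(); go(.5,.43,.09)
sc=bot.camera_info("scene");u=w2pix(sc,o["eef_pos"]).astype(int);print(u)
B=cv2.resize(s[u[1]-40:u[1]+30,u[0]-40:u[0]+40],(400,350),interpolation=cv2.INTER_CUBIC)
A=cv2.resize(w[100:350,160:480],(400,350)); save("ab3",np.hstack([A,B]))
E
```

```text
at [0.6081 0.2138 0.0925] jaw 66.1 shift [18.64 15.4   0.25] turn [-0. -0. -0.] t 7.53 F [ 0.4 -0.4 -0.8] w 0.287 q [-0.53  0.56  0.13  1.74 -0.09  0.84  0.8 ]
[408 191]
```

View pics/ab3.png

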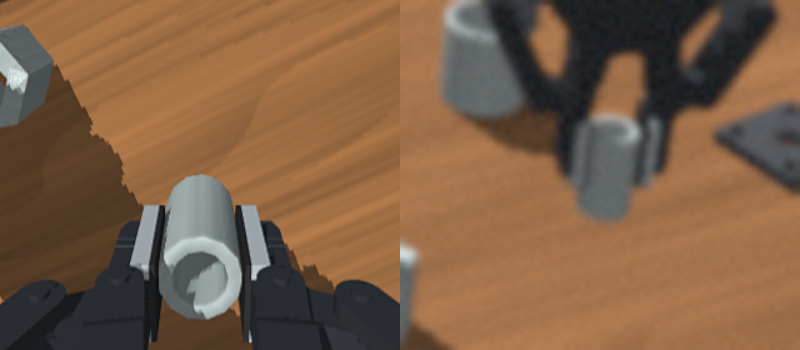

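Sleeve held (opening 24 mm, lifted clear, upright), with its underside about 2–3 mm below the TCP. Top-camera positions agree with where it was gripped, so I'll trust those. Moving over the small plate.

```bash
python3 - <<'E'
from h import *
go(.499,.426,.05)
E
```

```text
at [0.6081 0.2138 0.0925] jaw 66.1 shift [18.56 14.99  4.25] turn [-0. -0. -0.] t 7.53 F [ 0.4 -0.4 -0.8] w 0.287 q [-0.53  0.56  0.13  1.74 -0.09  0.84  0.8 ]
```

Call:
carry_out(moves=[[[0, 0, 0], [5, 4, 0], 1.5], [[0, 0, 0], [10, 8, 0], 1.5], [[0, 0, 0], [15, 12, 0], 1.5], [[0, 0, 0], [18.6, 15, 1], 1.5], [[0, 0, 0], [18.6, 15, 4.2], 1.5]])

```text
t: 8.15
eef_pos: [0.4954, 0.4336, 0.0505]
tool_rot: [-0.001, 0.202, 0.979, 0.002]
contact_force: [0.9, -1.2, -0.5]
gripper_width: 0.286
```

Call:
carry_out(moves=[[[0, 0, 0], [0, 0, 0.5], 1.5], [[0, 0, 0], [0, 0, 2], 1.5], [[0, 0, 0], [0, 0, 2], 1.5]])

```text
t: 8.52
eef_pos: [0.4995, 0.4248, 0.0298]
tool_rot: [-0.0, 0.208, 0.978, -0.001]
contact_force: [-0.5, -0.2, -0.6]
gripper_width: 0.281
```

```bash
python3 - <<'E'
from h import *
bot.read_camera("wrist"); w=bot.read_camera("wrist")
s=bot.read_camera("scene"); o=bot.get_obs(); go(.499,.426,.0105)
sc=bot.camera_info("scene");u=w2pix(sc,o["eef_pos"]).astype(int);print(u)
B=cv2.resize(s[u[1]-35:u[1]+35,u[0]-40:u[0]+40],(400,350),interpolation=cv2.INTER_CUBIC)
A=cv2.resize(w[100:350,160:480],(400,350)); save("ab4",np.hstack([A,B]))
E
```

```text
at [0.5001 0.4262 0.0314] jaw 66.1 shift [ 0.1  -0.07  2.09] turn [ 0.1  0.  -0. ] t 8.68 F [ 0.3  0.7 -0.9] w 0.282 q [-0.87  0.66  0.1   1.74 -0.09  0.75  0.43]
[446 171]
```

View pics/ab4.png

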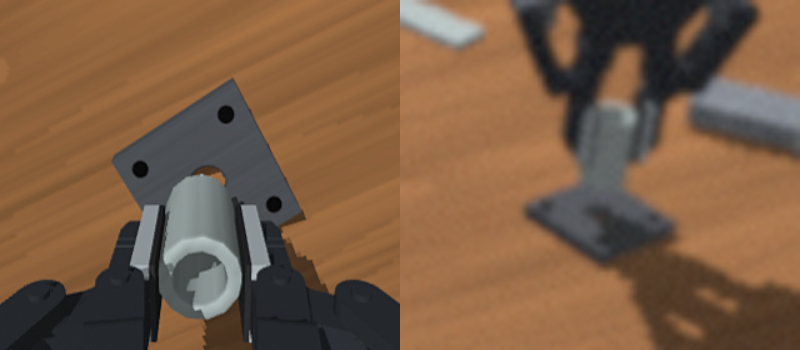

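In the wrist half the plate hole centre is at crop (209,183). The sleeve should arrive at about (201,182), so I need 4 mm along tool +y. The scene half shows the sleeve upright just above the plate. Correcting and setting down.

Call:
carry_out(moves=[[[0, 0, 0], [0, 0.35, 0.5], 1.5], [[0, 0, 0], [0, 0.35, 1.3], 1.5], [[0, 0, 0], [0, 0.35, 1.7], 1.5], [[0, 0, 0], [0, 0.35, 1.9], 1.5], [[0, 0, 0], [0, 0.35, 1.95], 1.5]])

```text
t: 9.3
eef_pos: [0.5007, 0.4295, 0.011]
tool_rot: [-0.0, 0.207, 0.978, -0.0]
contact_force: [0.5, -0.8, -1.1]
gripper_width: 0.288
```

Call:
carry_out(moves=[[[0, 0, 0], [0, 0, 0.05], 1.5], [[0, 0, 0], [0, 0, 0.1], 1.5], [[0, 0, 0], [0, 0, 0.1], 1.5]])

```text
t: 9.68
eef_pos: [0.5009, 0.4297, 0.0105]
tool_rot: [0.0, 0.207, 0.978, 0.0]
contact_force: [-0.4, -0.1, 2.0]
gripper_width: 0.286
```

Contact just begun. Releasing and backing off upward.

Call:
carry_out(moves=[[[0, 0, 0], [0, 0, 0], 4.5], [[0, 0, 0], [0, 0, 0], 4.5], [[0, 0, 0], [0, 0, 0], 4.5], [[0, 0, 0], [0, 0, -3], 4.5], [[0, 0, 0], [0, 0, -9], 4.5]])

```text
t: 10.3
eef_pos: [0.4991, 0.4281, 0.0985]
tool_rot: [-0.002, 0.207, 0.978, -0.002]
contact_force: [-0.2, 0.0, 0.3]
gripper_width: 0.53
```

```bash
python3 - <<'E'
from h import *
bot.read_camera("wrist");bot.read_camera("wrist")
c,im=look("w6","sleeve_small_center",.052); s=bot.read_camera("scene");save("s6",s)
cv2.imwrite("pics/w6c.png",np.hstack([cv2.resize(im[80:280,200:440,::-1],(400,333)),cv2.resize(s[140:220,396:492,::-1],(400,333))]))
go(.464,-.012,.2); go(.464,-.012,.2,90)
E
```

```text
sleeve_small_center 0.66 [312. 202.] 1736 [0.497  0.4324 0.052 ] rect [495.5 433.2] [24.8 34.3] 65.8
sleeve_small_center 0.61 [ 48. 102.] 8243 [0.3825 0.3213 0.052 ] rect [385.6 322.3] [65.2 48.7] 61.2
at [0.5005 0.4295 0.1001] jaw 66.1 shift [-14.53 -41.85  -9.99] turn [ 0. -0.  0.] t 10.55 F [ 0.9 -0.2 -0.3] w 0.524 q [-0.89  0.57  0.12  1.7  -0.08  0.87  0.42]
at [0.5005 0.4295 0.1001] jaw 66.1 shift [-14.53 -41.85  -9.99] turn [  0.   -0.  -23.9] t 10.55 F [ 0.9 -0.2 -0.3] w 0.524 q [-0.89  0.57  0.12  1.7  -0.08  0.87  0.42]
```

View pics/w6c.png

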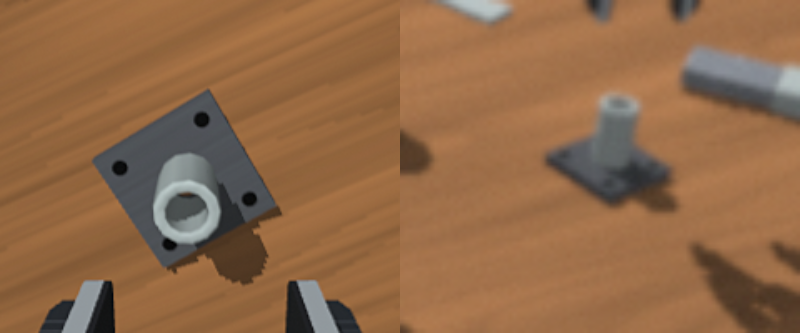

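The sleeve stands upright on the small plate. The bolt-hole diagonals cross at (185,182) and the sleeve's foot centre is at (187,182), so it is centred. I've viewed 12 pictures, so from here I'll measure numerically, calibrating a rim fit on this image.

```bash
cat >> h.py <<'E'
from scipy.optimize import least_squares
H={"small":.044,"medium":.048,"large":.052,"largest":.056}; RAD={"small":.013,"medium":.019,"large":.025,"largest":.031}
def rim(size,near,base=0.,cam="wrist",tol=.06):
    "rim centre of the sleeve near the given xy: known-radius circle robustly fitted to the silhouette contour on the rim plane"
    c=bot.camera_info(cam); bot.read_camera(cam); z=H[size]+base; out=[]
    for s in bot.silhouettes(f"sleeve_{size}_center",cam):
        k=max(cv2.findContours(s["region"].astype(np.uint8),0,1)[0],key=cv2.contourArea)[:,0]
        P=np.array([pix2z(c,p,z)[:2] for p in k]); v=np.array(c["position"])[:2]-P.mean(0)
        Rc=rot(c["attitude"]); dn=-Rc[:2,1]; dn/=np.linalg.norm(dn)   # image-down = towards the rim end
        t=P@dn; Q=P[t>t.max()-RAD[size]]; g=P[t.argmax()]-dn*RAD[size]
        f=least_squares(lambda x:np.hypot(*(Q-x).T)-RAD[size],g,loss="soft_l1",f_scale=.0005)
        if np.hypot(*(f.x-near))<tol: print("rim",size,round(s["score"],2),f.x.round(4),"rms",np.sqrt(np.mean(f.fun**2)).round(4),"px",w2pix(c,[*f.x,z]).round())
def plate(size,near,cam="wrist",tol=.08):
    c=bot.camera_info(cam); bot.read_camera(cam)
    for s in bot.silhouettes(f"plate_{size}_top",cam):
        k=max(cv2.findContours(s["region"].astype(np.uint8),0,1)[0],key=cv2.contourArea)[:,0]
        r=cv2.minAreaRect(np.array([pix2z(c,p,.008)[:2] for p in k]).astype(np.float32)*1000)
        if np.hypot(*(np.array(r[0])/1000-near))<tol: print("plate",size,round(s["score"],2),np.round(r[0],1),np.round(r[1],1),round(r[2]),s["location"])
E
python3 - <<'E'
from h import *
rim("small",(.5009,.4297),.008); plate("small",(.5009,.4297)); go(.464,-.01,.15)
for n,p in [("medium",(.464,-.014)),("large",(.375,.3)),("largest",(.5,-.43))]: rim(n,p,0,"top")
for n,p in [("medium",(.664,-.01)),("large",(.61,-.22)),("largest",(.36,-.29))]: plate(n,p,"top")
E
```

```text
rim small 0.59 [0.4993 0.4314] rms 0.0003 px [320. 213.]
plate small 0.62 [500.8 429.2] [61.6 61. ] 7 [313.9, 181.8]
at [0.5    0.4289 0.0987] jaw 66.1 shift [-14.47 -41.61  -5.04] turn [-0.1 -0.1 -0. ] t 10.75 F [-1.2  0.1  0.4] w 0.527 q [-0.89  0.58  0.12  1.7  -0.08  0.87  0.42]
rim large 0.72 [0.3723 0.2944] rms 0.002 px [206. 241.]
rim largest 0.73 [ 0.4945 -0.4197] rms 0.0034 px [459. 227.]
plate medium 0.82 [662.1  -7.6] [74.2 78.4] 38 [325.9, 163.5]
plate large 0.84 [ 610.5 -218.8] [88.4 87.4] 16 [393.4, 178.8]
plate largest 0.68 [ 357.1 -291.4] [104.9 104.4] 35 [414.8, 267.5]
```

Call:
carry_out(moves=[[[0, 0, 0], [0, 0, -7], 5], [[0, 0, 0], [-3, -6, -9], 5], [[0, 0, 0], [-5, -11, -9], 5], [[0, 0, 0], [-7, -17, -9], 5], [[0, 0, 0], [-9, -23, -9], 5]])

```text
t: 11.98
eef_pos: [0.49, 0.183, 0.1906]
tool_rot: [0.0, 0.207, 0.978, 0.0]
contact_force: [1.2, -0.9, -0.4]
gripper_width: 0.584
```

Call:
carry_out(moves=[[[0, 0, 0], [-2, -6, 0], 5], [[0, 0, 0], [-4, -12, 0], 5], [[0, 0, 0], [-5.5, -19, 0], 5], [[0, 0, 0], [-5.5, -19, 3], 5], [[0, 0, 0], [-5.5, -19, 6], 5]])

```text
t: 12.6
eef_pos: [0.4637, -0.0126, 0.1302]
tool_rot: [0.001, 0.209, 0.978, 0.0]
contact_force: [-0.4, 0.5, -0.1]
gripper_width: 0.586
```

```bash
python3 - <<'E'
from h import *
bot.read_camera("wrist");bot.read_camera("wrist")
rim("medium",(.464,-.01),tol=.2); go(.465,-.01,.1); save("w7",bot.read_camera("wrist"))
E
```

```text
rim medium 0.98 [0.4016 0.052 ] rms 0.0005 px [372.  78.]
rim medium 0.77 [ 0.4637 -0.01  ] rms 0.0004 px [322. 203.]
rim medium 0.7 [ 0.382  -0.0216] rms 0.0007 px [253.  98.]
at [ 0.4635 -0.011   0.1305] jaw 66.1 shift [-0.09  0.15  3.05] turn [-0. -0. -0.] t 12.8 F [ 0.2 -0.2 -0.5] w 0.586 q [-0.36  0.25  0.29  2.15 -0.1   0.76  1.15]
```

View pics/w7.png

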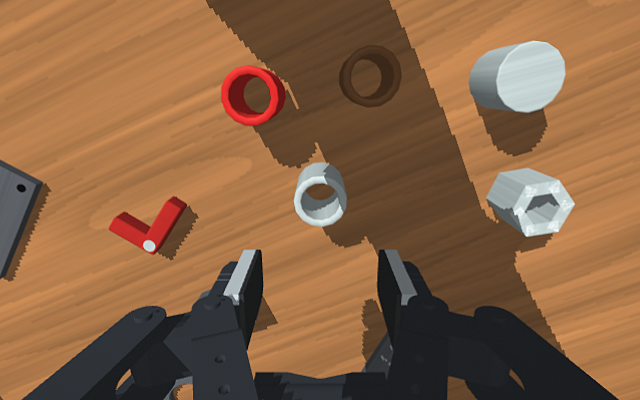

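The bright steel medium sleeve is at (320,200), straight under the TCP. The red (252,96) and brown (370,75) look-alikes, the slug and the hex are well clear of the jaws. Descending and gripping.

Call:
carry_out(moves=[[[0, 0, 0], [0, 0.1, 4], 5.8], [[0, 0, 0], [0, 0.1, 8], 5.8], [[0, 0, 0], [0, 0.1, 11], 5.8], [[0, 0, 0], [0, 0.1, 12.6], 5.8], [[0, 0, 0], [0, 0.1, 12.6], 5.8]])

```text
t: 13.48
eef_pos: [0.4642, -0.0099, 0.0043]
tool_rot: [-0.0, 0.207, 0.978, 0.0]
contact_force: [-1.0, 0.6, 0.1]
gripper_width: 0.678
```

Call:
carry_out(moves=[[[0, 0, 0], [0, 0, 0], 2.8], [[0, 0, 0], [0, 0, 0], 2.8], [[0, 0, 0], [0, 0, 0], 2.8], [[0, 0, 0], [0, 0, 0], 2.8], [[0, 0, 0], [0, 0, 0], 2.8]])

```text
t: 14.1
eef_pos: [0.465, -0.0101, 0.0056]
tool_rot: [0.001, 0.207, 0.978, 0.0]
contact_force: [-2.3, -0.8, 6.9]
gripper_width: 0.443
```

```bash
python3 - <<'E'
from h import *
go(.664,-.006,.08)
E
```

```text
at [ 0.465  -0.0101  0.0056] jaw 66.1 shift [-18.05   8.44  -7.39] turn [ 0.1  0.1 -0. ] t 14.1 F [-2.3 -0.8  6.9] w 0.443 q [-0.28  0.49  0.21  2.21 -0.22  0.46  1.25]
```

Call:
carry_out(moves=[[[0, 0, 0], [0, 0, -2], 2.8], [[0, 0, 0], [0, 0, -7], 2.8], [[0, 0, 0], [-6, 3, -10], 2.8], [[0, 0, 0], [-11, 6, -10], 2.8], [[0, 0, 0], [-14, 8.5, -10], 2.8]])

```text
t: 14.72
eef_pos: [0.6296, 0.011, 0.1063]
tool_rot: [0.002, 0.207, 0.978, 0.001]
contact_force: [-0.9, 0.4, -0.8]
gripper_width: 0.438
```

```bash
python3 - <<'E'
from h import *
bot.read_camera("wrist");bot.read_camera("wrist")
plate("medium",(.663,-.003));plate("medium",(.663,-.003)); go(.6635,-.003,.06)
E
```

```text
plate medium 0.84 [659.7   1.4] [74.3 62.5] 39 [308.1, 212.5]
plate medium 0.7 [658.3   2.3] [74.8 59.2] 40 [320.6, 212.8]
at [0.625  0.0105 0.1041] jaw 66.1 shift [-4.07  0.33  4.41] turn [-0.  -0.1 -0. ] t 15.03 F [-0.2 -1.1 -1.4] w 0.441 q [-0.32  0.53  0.28  1.79 -0.19  0.85  1.2 ]
```

Allowing for the part hidden by the held sleeve, the plate centre comes to (0.6634,−0.0032), agreeing with the top view's (0.6635,−0.003).

Call:
carry_out(moves=[[[0, 0, 0], [-4.1, 0.3, 0], 2.8], [[0, 0, 0], [-4.1, 0.3, 3], 2.8], [[0, 0, 0], [-4.1, 0.3, 6], 2.8], [[0, 0, 0], [-4.1, 0.3, 7.5], 2.8], [[0, 0, 0], [-4.1, 0.3, 7.5], 2.8]])

```text
t: 15.65
eef_pos: [0.6637, -0.0031, 0.0285]
tool_rot: [-0.001, 0.207, 0.978, -0.0]
contact_force: [-0.6, -0.3, -0.7]
gripper_width: 0.439
```

```bash
python3 - <<'E'
from h import *
bot.read_camera("wrist");go(.6634,-.003,.0125)
E
```

```text
at [ 0.6649 -0.0031  0.0297] jaw 66.1 shift [ 0.14 -0.05  1.72] turn [-0.  0.  0.] t 15.7 F [ 0.3  1.4 -2.4] w 0.438 q [-0.26  0.68  0.25  1.72 -0.23  0.76  1.25]
```

Call:
carry_out(moves=[[[0, 0, 0], [0.1, 0, 0.8], 2.8], [[0, 0, 0], [0.1, 0, 1.4], 2.8], [[0, 0, 0], [0.1, 0, 1.5], 2.8], [[0, 0, 0], [0.1, 0, 1.6], 2.8], [[0, 0, 0], [0.1, 0, 1.6], 2.8]])

```text
t: 16.32
eef_pos: [0.6639, -0.0024, 0.0138]
tool_rot: [-0.0, 0.207, 0.978, 0.0]
contact_force: [-3.5, 0.4, 5.2]
gripper_width: 0.442
```

Call:
carry_out(moves=[[[0, 0, 0], [0, 0, 0], 5.6], [[0, 0, 0], [0, 0, 0], 5.6], [[0, 0, 0], [0, 0, 0], 5.6], [[0, 0, 0], [0, 0, -3], 5.6], [[0, 0, 0], [0, 0, -9], 5.6]])

```text
t: 16.95
eef_pos: [0.6621, -0.0024, 0.1015]
tool_rot: [-0.003, 0.207, 0.978, -0.001]
contact_force: [0.8, -0.0, 0.5]
gripper_width: 0.655
```

```bash
python3 - <<'E'
from h import *
bot.read_camera("wrist");bot.read_camera("wrist");bot.read_camera("wrist")
rim("medium",(.6639,-.0028),.008); plate("medium",(.6639,-.003)); go(.385,.30,.2,66); save("w8",bot.read_camera("wrist"))
E
```

```text
rim medium 0.6 [ 0.6634 -0.0013] rms 0.0005 px [317. 208.]
plate medium 0.72 [664.3  -3.9] [75.  76.5] 39 [309.8, 174.7]
at [ 0.663  -0.0024  0.1017] jaw 66.1 shift [37.69 16.39 -9.76] turn [-0.1 -0.1  0.1] t 17.3 F [-0.  -0.4 -0.9] w 0.66 q [-0.29  0.59  0.28  1.7  -0.2   0.89  1.23]
```

Medium is down: its rim is within 3 mm of the plate centre. Next the large sleeve.

Call:
carry_out(moves=[[[0, 0, 0], [3, 1, -5], 7], [[0, 0, 0], [8, 4, -8], 7], [[0, 0, 0], [13, 6, -8], 7], [[0, 0, 0], [18.5, 8, -8], 7], [[0, 0, 0], [24, 10, -8], 7]])

```text
t: 17.98
eef_pos: [0.4832, 0.1872, 0.1823]
tool_rot: [-0.001, 0.207, 0.978, -0.0]
contact_force: [0.7, 2.0, 1.0]
gripper_width: 0.822
```

Call:
carry_out(moves=[[[0, 0, 0], [5, 2, 0], 7], [[0, 0, 0], [10, 4, 0], 7], [[0, 0, 0], [14.6, 6.1, 0], 7], [[0, 0, 0], [14.6, 6.1, 3], 7], [[0, 0, 0], [14.6, 6.1, 5], 7]])

```text
t: 18.6
eef_pos: [0.375, 0.301, 0.1315]
tool_rot: [-0.001, 0.206, 0.979, -0.001]
contact_force: [0.1, 0.4, 0.0]
gripper_width: 0.822
```

```bash
python3 - <<'E'
from h import *
bot.read_camera("wrist");bot.read_camera("wrist");bot.read_camera("wrist")
rim("large",(.375,.302)); rim("large",(.375,.302)); go(.375,.302,.005,66.1); save("w9",bot.read_camera("wrist"))
E
```

```text
rim large 0.94 [0.3748 0.3047] rms 0.0004 px [324. 197.]
rim large 0.84 [0.374  0.3054] rms 0.0005 px [322. 194.]
at [0.3769 0.3012 0.1339] jaw 66.1 shift [ 0.21 -0.03 12.89] turn [ 0.1  0.  -0. ] t 18.95 F [ 0.1 -0.1  0.2] w 0.819 q [-0.94  0.27  0.16  2.1  -0.06  0.78  0.41]
```

Call:
carry_out(moves=[[[0, 0, 0], [0.2, 0.1, 4], 7], [[0, 0, 0], [0.2, 0.1, 8], 7], [[0, 0, 0], [0.2, 0.1, 11], 7], [[0, 0, 0], [0.2, 0.1, 12.7], 7], [[0, 0, 0], [0.2, 0.1, 12.7], 7]])

```text
t: 19.62
eef_pos: [0.3746, 0.3023, 0.0057]
tool_rot: [-0.0, 0.207, 0.978, -0.001]
contact_force: [-0.0, 0.1, 0.2]
gripper_width: 0.82
```

Call:
carry_out(moves=[[[0, 0, 0], [0, 0, 0], 4], [[0, 0, 0], [0, 0, 0], 4], [[0, 0, 0], [0, 0, 0], 4], [[0, 0, 0], [0, 0, 0], 4], [[0, 0, 0], [0, 0, 0], 4]])

```text
t: 20.25
eef_pos: [0.3758, 0.3034, 0.0075]
tool_rot: [0.001, 0.207, 0.978, 0.001]
contact_force: [-0.8, -1.0, 7.8]
gripper_width: 0.575
```

```bash
python3 - <<'E'
from h import *
go(.6115,-.215,.105)
E
```

```text
at [0.3758 0.3034 0.0075] jaw 66.1 shift [-42.56 -37.83  -9.81] turn [ 0.1  0.  -0. ] t 20.25 F [-0.8 -1.   7.8] w 0.575 q [-0.9   0.49  0.11  2.17 -0.12  0.48  0.46]
```

Call:
carry_out(moves=[[[0, 0, 0], [0, 0, -4], 4], [[0, 0, 0], [0, 0, -9], 4], [[0, 0, 0], [-3, -3, -13], 4], [[0, 0, 0], [-7, -6, -13], 4], [[0, 0, 0], [-11, -9.5, -13], 4]])

```text
t: 20.88
eef_pos: [0.4378, 0.1705, 0.1373]
tool_rot: [0.001, 0.206, 0.979, 0.001]
contact_force: [0.4, 0.4, -3.8]
gripper_width: 0.572
```

Call:
carry_out(moves=[[[0, 0, 0], [-4, -4, 0], 4], [[0, 0, 0], [-8, -8, 0], 4], [[0, 0, 0], [-12, -12, 0], 4], [[0, 0, 0], [-16, -16, 0], 4], [[0, 0, 0], [-20, -20, 0], 4]])

```text
t: 21.5
eef_pos: [0.5391, -0.094, 0.1364]
tool_rot: [0.0, 0.207, 0.978, 0.0]
contact_force: [1.1, 1.1, -2.0]
gripper_width: 0.572
```

Call:
carry_out(moves=[[[0, 0, 0], [-3, -3, 0], 4], [[0, 0, 0], [-6, -6, 0], 4], [[0, 0, 0], [-7, -8.3, 0], 4], [[0, 0, 0], [-7, -8.3, 3], 4], [[0, 0, 0], [-7, -8.3, 3], 4]])

```text
t: 22.12
eef_pos: [0.5671, -0.196, 0.1043]
tool_rot: [-0.003, 0.207, 0.978, 0.0]
contact_force: [0.1, 0.6, -2.2]
gripper_width: 0.571
```

```bash
python3 - <<'E'
from h import *
bot.read_camera("wrist");bot.read_camera("wrist");bot.read_camera("wrist")
plate("large",(.611,-.215));plate("large",(.611,-.215)); go(.6115,-.215,.03,66.1); save("w10",bot.read_camera("wrist"))
E
```

```text
plate large 0.79 [ 606.1 -217.7] [78.9 88.4] 16 [305.2, 201.0]
plate large 0.94 [ 588.7 -223.1] [45.  90.2] 14 [304.9, 200.5]
at [ 0.57   -0.1965  0.1071] jaw 66.2 shift [-4.54 -0.01  7.72] turn [0.  0.1 0.1] t 22.48 F [ 0.1  0.4 -1.7] w 0.572 q [-0.03  0.5   0.35  1.85 -0.23  0.83  1.58]
```

Corrected for occlusion, the plate centre is (0.6105,−0.2164). The top view gives (0.6115,−0.215), so they agree.

Call:
carry_out(moves=[[[0, 0, 0], [-4.5, 0, 0], 4], [[0, 0, 0], [-4.5, 0, 3], 4], [[0, 0, 0], [-4.5, 0, 6], 4], [[0, 0, 0], [-4.5, 0, 7.7], 4], [[0, 0, 0], [-4.5, 0, 7.7], 4]])

```text
t: 23.15
eef_pos: [0.6097, -0.2146, 0.0282]
tool_rot: [-0.001, 0.207, 0.978, 0.0]
contact_force: [0.2, -0.3, -2.0]
gripper_width: 0.571
```

```bash
python3 - <<'E'
from h import *
bot.read_camera("wrist");go(.611,-.2155,.014,66.1)
E
```

```text
at [ 0.6106 -0.2151  0.0294] jaw 66.1 shift [-0.05 -0.02  1.54] turn [-0. -0.  0.] t 23.2 F [ 0.3  0.4 -2.4] w 0.576 q [ 0.02  0.67  0.31  1.77 -0.28  0.74  1.63]
```

Call:
carry_out(moves=[[[0, 0, 0], [0, 0, 0.8], 4], [[0, 0, 0], [0, 0, 1.2], 4], [[0, 0, 0], [0, 0, 1.4], 4], [[0, 0, 0], [0, 0, 1.45], 4], [[0, 0, 0], [0, 0, 1.45], 4]])

```text
t: 23.82
eef_pos: [0.6106, -0.215, 0.0156]
tool_rot: [0.0, 0.207, 0.978, 0.0]
contact_force: [-3.6, -0.0, 5.6]
gripper_width: 0.573
```

Call:
carry_out(moves=[[[0, 0, 0], [0, 0, 0], 6.8], [[0, 0, 0], [0, 0, 0], 6.8], [[0, 0, 0], [0, 0, 0], 6.8], [[0, 0, 0], [0, 0, -3], 6.8], [[0, 0, 0], [0, 0, -9], 6.8]])

```text
t: 24.45
eef_pos: [0.6087, -0.2141, 0.1031]
tool_rot: [-0.003, 0.207, 0.978, 0.0]
contact_force: [0.9, -0.1, 0.4]
gripper_width: 0.792
```

```bash
python3 - <<'E'
from h import *
bot.read_camera("wrist");bot.read_camera("wrist");bot.read_camera("wrist")
rim("large",(.611,-.2155),.008); plate("large",(.611,-.2155)); print(bot.camera_info("top")["position"])
for b in (1,2): rim("largest",(.5,-.43),0,"top")
go(.51,-.40,.19,66); go(.51,-.40,.19,140);go(.503,-.428,.15,120)
E
```

```text
rim large 0.61 [ 0.6093 -0.2135] rms 0.0005 px [319. 209.]
plate large 0.94 [ 611.8 -216.8] [89.5 89.2] 16 [302.8, 167.6]
[ 0.26460794 -0.01901643  1.33726443]
rim largest 0.61 [ 0.4961 -0.4222] rms 0.0023 px [460. 226.]
rim largest 0.72 [ 0.4946 -0.4197] rms 0.0042 px [459. 227.]
at [ 0.6099 -0.2148  0.1036] jaw 66.1 shift [  1.66 -20.98  -8.63] turn [-0.  -0.1  0.1] t 25.0 F [0.4 1.  0.5] w 0.797 q [-0.01  0.57  0.35  1.74 -0.24  0.87  1.6 ]
at [ 0.6099 -0.2148  0.1036] jaw 66.1 shift [  1.66 -20.98  -8.63] turn [  0.   -0.1 -73.9] t 25.0 F [0.4 1.  0.5] w 0.797 q [-0.01  0.57  0.35  1.74 -0.24  0.87  1.6 ]
at [ 0.6099 -0.2148  0.1036] jaw 66.1 shift [  1.16 -23.82  -4.63] turn [  0.   -0.1 -53.9] t 25.0 F [0.4 1.  0.5] w 0.797 q [-0.01  0.57  0.35  1.74 -0.24  0.87  1.6 ]
```

Large is placed: the rim is within 4 mm of the plate centre. The largest sleeve stands near the hammer head, so I'll turn the jaws to about 150° to keep the fingers clear, then look.

Call:
carry_out(moves=[[[0, 0, 10], [0.2, -4.5, -5], 8.5], [[0, 0, 20], [0.5, -10, -7], 8.5], [[0, 0, 30], [0.8, -15, -7], 8.5], [[0, 0, 40], [1, -20, -7], 8.5], [[0, 0, 50], [1.2, -23.8, -7], 8.5]])

```text
t: 25.62
eef_pos: [0.5015, -0.4299, 0.1745]
tool_rot: [-0.0, 0.604, 0.797, -0.0]
contact_force: [0.2, 0.8, -0.1]
gripper_width: 0.991
```

Call:
carry_out(moves=[[[0, 0, 10], [0, 0, 0], 8.5], [[0, 0, 20], [0, 0, 0], 8.5], [[0, 0, 30], [0, 0, 0], 8.5], [[0, 0, 40], [0, 0, 0], 8.5], [[0, 0, 46], [0, 0, 0], 8.5]])

```text
t: 26.25
eef_pos: [0.5031, -0.4275, 0.1741]
tool_rot: [-0.0, 0.867, 0.499, -0.0]
contact_force: [0.3, -0.8, -0.6]
gripper_width: 0.995
```

```bash
python3 - <<'E'
from h import *
bot.read_camera("wrist");bot.read_camera("wrist");bot.read_camera("wrist")
rim("largest",(.503,-.428)); rim("largest",(.503,-.428)); go(.503,-.428,.008,-30); save("w11",bot.read_camera("wrist"))
E
```

```text
rim largest 0.59 [ 0.5042 -0.4293] rms 0.0006 px [322. 188.]
rim largest 0.56 [ 0.5044 -0.4289] rms 0.0007 px [322. 188.]
at [ 0.5031 -0.4278  0.1746] jaw -29.8 shift [-0.03  0.   16.66] turn [-0.  -0.   0.2] t 26.6 F [ 0.9 -0.4  0.3] w 0.991 q [ 0.06  0.62  0.82  1.67 -0.5   1.07  0.52]
```

View pics/w11.png

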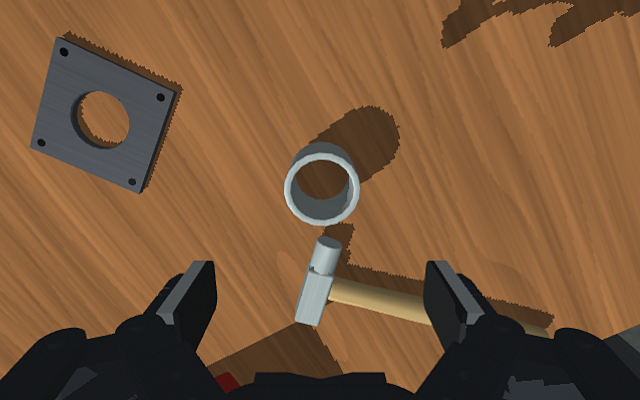

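The largest sleeve's rim is at (322,190). The hammer head at (320,280) lies on the palm side between the fingers, 5 cm clear, and both finger landing spots are free. Descending.

Call:
carry_out(moves=[[[0, 0, 0], [0, 0, 5], 8.5], [[0, 0, 0], [0, 0, 10], 8.5], [[0, 0, 0], [0, 0, 14], 8.5], [[0, 0, 0], [0, 0, 16], 8.5], [[0, 0, 0], [0, 0, 16.5], 8.5]])

```text
t: 27.28
eef_pos: [0.5029, -0.4277, 0.0091]
tool_rot: [-0.0, 0.865, 0.501, -0.0]
contact_force: [0.3, -0.6, 1.0]
gripper_width: 0.993
```

Call:
carry_out(moves=[[[0, 0, 0], [0, 0, 0], 5.2], [[0, 0, 0], [0, 0, 0], 5.2], [[0, 0, 0], [0, 0, 0], 5.2], [[0, 0, 0], [0, 0, 0], 5.2], [[0, 0, 0], [0, 0, 0], 5.2]])

```text
t: 27.9
eef_pos: [0.5043, -0.4289, 0.0117]
tool_rot: [0.002, 0.866, 0.501, 0.001]
contact_force: [-0.4, -0.2, 5.0]
gripper_width: 0.719
```

```bash
python3 - <<'E'
from h import *
go(.358,-.2885,.12)
E
```

```text
at [ 0.5043 -0.4289  0.0117] jaw -29.9 shift [  4.88 -19.64 -10.9 ] turn [ 0.2  0.  -0. ] t 27.9 F [-0.4 -0.2  5. ] w 0.719 q [ 0.16  0.8   0.67  1.76 -0.66  0.81  0.63]
```

Call:
carry_out(moves=[[[0, 0, 0], [0, 0, -3], 5.2], [[0, 0, 0], [0, 0, -8], 5.2], [[0, 0, 0], [2, -4, -12], 5.2], [[0, 0, 0], [4, -9, -12], 5.2], [[0, 0, 0], [6, -14, -12], 5.2]])

```text
t: 28.52
eef_pos: [0.4106, -0.3044, 0.1299]
tool_rot: [-0.0, 0.865, 0.501, 0.001]
contact_force: [1.1, 0.4, -4.1]
gripper_width: 0.72
```

Call:
carry_out(moves=[[[0, 0, 0], [2, -3, 0], 5.2], [[0, 0, 0], [3.4, -5.6, 0], 5.2], [[0, 0, 0], [3.4, -5.6, 1], 5.2], [[0, 0, 0], [3.4, -5.6, 2], 5.2]])

```text
t: 29.02
eef_pos: [0.3807, -0.2488, 0.1095]
tool_rot: [0.0, 0.865, 0.501, 0.001]
contact_force: [-0.0, -0.2, -4.6]
gripper_width: 0.719
```

```bash
python3 - <<'E'
from h import *
bot.read_camera("wrist");bot.read_camera("wrist");bot.read_camera("wrist")
plate("largest",(.358,-.288));plate("largest",(.358,-.288)); go(.358,-.288,.03,-29.9); save("w12",bot.read_camera("wrist"))
E
```

```text
plate largest 0.91 [ 368.  -282.5] [ 84.4 102.4] 35 [321.9, 188.2]
plate largest 0.78 [ 381.7 -272.8] [ 49.2 101.7] 35 [328.6, 190.3]
at [ 0.3803 -0.2493  0.1098] jaw -29.9 shift [-4.46 -0.    7.99] turn [ 0.  0. -0.] t 29.38 F [-0.4 -0.4 -4. ] w 0.721 q [-0.29  0.38  0.9   2.21 -0.44  0.74  0.39]
```

View pics/w12.png

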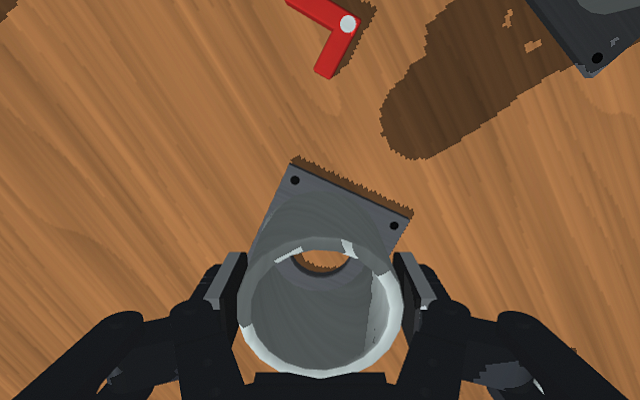

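The largest sleeve is held upright (rim centred at about (320,305)), with the plate partly visible behind it and bolt holes at (295,180) and (394,226). Corrected for occlusion, the plate centre is (0.361,−0.2875). The top view gives (0.358,−0.2875), so I'll use the mean.

Call:
carry_out(moves=[[[0, 0, 0], [-2.5, 0.1, 0], 5.2], [[0, 0, 0], [-4.4, 0.1, 2], 5.2], [[0, 0, 0], [-4.4, 0.1, 5], 5.2], [[0, 0, 0], [-4.4, 0.1, 7.5], 5.2], [[0, 0, 0], [-4.4, 0.1, 7.5], 5.2]])

```text
t: 30.05
eef_pos: [0.3581, -0.2869, 0.0337]
tool_rot: [-0.001, 0.866, 0.501, -0.001]
contact_force: [-0.2, -0.1, -4.8]
gripper_width: 0.72
```

```bash
python3 - <<'E'
from h import *
bot.read_camera("wrist");go(.359,-.2875,.0185)
E
```

```text
at [ 0.3587 -0.2875  0.0347] jaw -29.9 shift [0.01 0.03 1.62] turn [-0.1  0.   0. ] t 30.1 F [ 0.3 -0.1 -4. ] w 0.718 q [-0.03  0.52  0.72  2.23 -0.62  0.59  0.63]
```

Call:
carry_out(moves=[[[0, 0, 0], [0, 0, 0.7], 5.2], [[0, 0, 0], [0, 0, 1.2], 5.2], [[0, 0, 0], [0, 0, 1.4], 5.2], [[0, 0, 0], [0, 0, 1.5], 5.2], [[0, 0, 0], [0, 0, 1.5], 5.2]])

```text
t: 30.72
eef_pos: [0.3591, -0.2872, 0.0198]
tool_rot: [-0.0, 0.866, 0.501, 0.0]
contact_force: [-1.2, 0.4, -2.4]
gripper_width: 0.72
```

Call:
carry_out(moves=[[[0, 0, 0], [0, 0, 0.05], 5.2], [[0, 0, 0], [0, 0, 0.1], 5.2], [[0, 0, 0], [0, 0, 0.1], 5.2]])

```text
t: 31.1
eef_pos: [0.3591, -0.2872, 0.0196]
tool_rot: [-0.0, 0.866, 0.501, 0.001]
contact_force: [-3.7, 4.8, 15.9]
gripper_width: 0.721
```

Firm contact. Releasing and rising clear.

Call:
carry_out(moves=[[[0, 0, 0], [0, 0, 0], 8.4], [[0, 0, 0], [0, 0, 0], 8.4], [[0, 0, 0], [0, 0, 0], 8.4], [[0, 0, 0], [0, 0, -3], 8.4], [[0, 0, 0], [0, 0, -9], 8.4]])

```text
t: 31.72
eef_pos: [0.3578, -0.2866, 0.1085]
tool_rot: [-0.002, 0.866, 0.501, -0.002]
contact_force: [1.8, -1.5, 0.7]
gripper_width: 0.986
```

Call:
carry_out(moves=[[[0, 0, 0], [0, 0, -5], 8.4], [[0, 0, 0], [3, 0, -8], 8.4], [[0, 0, 0], [3, 0, -8], 8.4], [[0, 0, 0], [3, 0, -8], 8.4]])

```text
t: 32.22
eef_pos: [0.3735, -0.261, 0.1881]
tool_rot: [-0.0, 0.865, 0.501, -0.0]
contact_force: [-0.9, 0.3, -0.5]
gripper_width: 0.986
```

```bash
python3 - <<'E'
from h import *
bot.read_camera("wrist")
rim("largest",(.359,-.2875),.008); plate("largest",(.359,-.2875)); go(.36,-.28,.2)
w=bot.read_camera("wrist"); t=bot.read_camera("top"); save("tf",t); s=bot.read_camera("scene")
save("fin",np.vstack([np.hstack([cv2.resize(w,(400,250)),cv2.resize(s,(400,250))]),cv2.resize(t[140:310,150:480],(800,350))[:,:800]]))
E
```

```text
rim largest 0.77 [ 0.3587 -0.2872] rms 0.0005 px [321. 219.]
plate largest 0.56 [ 358.8 -288.8] [104.1 102.7] 35 [325.4, 169.4]
at [ 0.3729 -0.2618  0.188 ] jaw -30.0 shift [-2.22 -0.21 -1.2 ] turn [-0.1  0.1  0. ] t 32.48 F [ 0.  -0.2  0.6] w 0.987 q [-0.43  0.24  1.06  2.14 -0.26  0.91  0.26]
```

View pics/fin.png

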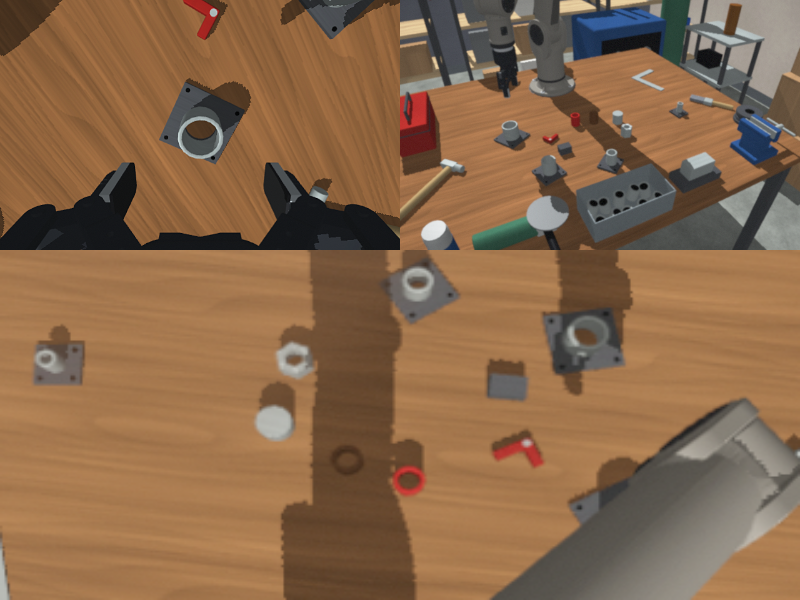

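In the final views all four sleeves stand upright on their own plates. The slug (274,423), hex (294,360), brown ring (347,460) and red ring (408,480) are where they were, and the gripper is clear. Handing in.

```bash
python3 -c "
from station import bot
print(bot.hand_in())"
```

```text
the job is handed in; nothing more can be done
None
```

All four sleeves are standing upright on their own base plates, placed in order from smallest to largest. I handed the job in at about 32 s of robot time.

| Sleeve | Last check of centring on its plate |
|---|---|
| Small | about 1 mm, by eye from the bolt holes |
| Medium | about 3 mm |
| Large | about 4 mm, part of which is camera bias |
| Largest | about 2 mm |

- **Left alone:** The slug, the six-sided coupling, and the brown and red look-alikes look undisturbed in the final pictures. I did not take from the bin, and the gripper was clear of everything at hand-in.
- **First grasp missed:** It closed above the small sleeve without touching it. The finger tips appeared to sit about 13 mm behind the TCP, not 17 mm ahead as stated. I set the depth from the pictures after that, and every later grip held.
- **Camera disagreement:** From about 0.2 m up, the wrist and top cameras disagreed by about 1 cm. I settled positions with close wrist views together with the top-camera fits.
- **Forces:** The highest reading I saw was about 16 N, when the largest sleeve was set down.

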